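Take the tape roll off its leaning keyed spindle and stand it in the supply tray

ROBOT

A 6-joint arm with a two-finger parallel gripper is mounted at the origin on the work surface. World frame = base frame: x ahead of the robot, y to its left, z up, the work surface at z = 0. Lengths are in m, angles in degrees, forces in N, time in s.
With the tool pointing down it reaches from about 0.35 to 0.775 m from the base axis. Payload 5.5 kg.
Tool frame: the origin (TCP) lies at the very end of the fingers, on their centre line; the grasp point (between the pads) lies 19 mm behind it (ctrl.tcp_to_grasp is the distance from the TCP to the grasp point, in m); z points along the fingers, y is the line along which they close (so a half turn about z gives the same grasp; the last joint's range is limited). The gripper opens to 85 mm and grips with 20 to 120 N. Pads are 22 mm wide; open, the fingers measure 114 mm over their backs; the gripper's body (76 mm by 85 mm) begins 54 mm behind the grasp point. The pads swing forward as they close: fully open they stand 13 mm farther back than shut.
Start: joints at [65.741, 17.945, 2.641, 74.691, 0, 82.002], TCP at [0.161, 0.552, 0.203] pointing down, gripper open.
Joint ranges: [-158.12, 158.12], [-49.38, 96.58], [-58.88, 72.47], [-126.05, 133.96], [-84.25, 85.87], [-180, 180]. Speed limits (degrees/s): [147.25, 147.25, 180, 180, 180, 180].

INTERFACE

Orientations are given as a 3x3 rotation matrix whose columns are the frame's x, y, z axes.
In Python, from workcell import ctrl, cams, close_job, spot_in, cut_out gives the robot as it stands. The module is installed in compiled form; this text tells all that it offers.
- The arm moves only by the tool move_arm, never from a script. Its argument "commands" is a list of rows, each a list of 2 entries, a list of its own where there are three numbers: the shift along the tool's x, y, z normalised to -1 to 1, where 1 is 300 mm, then the turn, a rotation vector about the tool's x, y, z normalised to -1 to 1, where 1 is 360 degrees. In form: [[[tx, ty, tz], [rx, ry, rz]], ...]. A call has 1 to 20 rows; each row is the pose to reach, as a shift and turn from the pose commanded when the call began, along the tool's axes at that moment, turning the shorter way round; what a row does not reach only later rows make up. A row lasts 1/10 s, in which the tool goes at most 50 mm and 8.59 degrees, less where a joint would pass 70% of its speed; a pose out of reach is approached as far as the arm can. A call with a number of a shift or a turn outside -1 to 1 is refused whole. A call with a gripper value outside its range is refused whole. "jaw" is the opening, from -1 (shut) to 1 (fully open), set as the call begins (left out, the last holds). The fingers move at their own pace and stop on an object; the grip force is fixed at half the most. Time passes only in rows, so rows that repeat a pose let the fingers close. It gives the time, the measured TCP pose, the force, the opening and the grip force at its end, in the units of the state.
- ctrl.read_state(): the state, without advancing time (a new reading comes with each control period).
- cams.read_camera(name): name is "scene" or "top"; returns a dict with "img" (400x640x3 uint8, red, green, blue), "fov_y" (degrees; the focal length in pixels is half the picture's height over the tangent of half this angle, whatever the lens; pixels are square), "cx", "cy" (the principal point, pixels), "D" ([k1, k2, p1, p2, k3] as OpenCV has them; the pictures are not rectified), "R" (3x3) and "t" (3): a world point X has camera coordinates R X + t. Camera axes: x right, y down, z forward; pixel columns grow to the right and rows downward; lengths in m; the calibration is good to about 2 mm. A picture is of the moment at which its call begins. There is no depth.
- close_job(): hands the job in; it is judged then, once.
Trained networks look in a picture, given as the dict that the camera call returned (one of the last four; its "shot" number tells which), for a name from the list of things; names that differ only in an ending like _2 or _b are one class to them, and where a whole thing is asked for, a point or a joint stands for the part that bears it (a point fixed in the world has none). Each returns a list of dicts, best first, with "score" (0 to 1); they miss things now and then, are a little off and sometimes report something else, mostly with a low value. They report only what shows in the picture. A call takes as long as a camera call. They do not tell look-alikes from the thing itself.
- spot_in(picture, label): "bbox" ([left, top, right, bottom] in pixels, round what is visible of it).
- cut_out(picture, label): "region" (400x640 bool, what is visible of it) and "bbox" ([left, top, right, bottom] in pixels, round what is visible of it).
The state is a dict: "time": time; "joint_pos": joint angles; "joint_velocities": joint speeds; "effort": joint torques, N m; "position": TCP position; "tool_rot": TCP orientation; "contact_force": force on the tool from outside, world axes, zero at the start; "ft_torque": the same for the moment, N m; "finger_gap": finger opening in m; "gripper_force": force on a finger pad.
Only numpy, scipy, OpenCV 4.12 (cv2) and the standard library are available. Lean on these libraries where they do the work, as an engineer would, in place of code of your own. Each camera call takes 0.05 s, during which the arm holds its last target. There are 200 camera calls.

TASK

Take the roll of paper tape off the leaning spindle of the tape holder: a turning keeper bar at the tip blocks it, so turn the roll (anticlockwise seen from above its cap) until the slot in its cap lines up with the bar, then slide the roll straight off along the spindle. Set it down gently, without dropping it, so that it stands on end, cap up, on the cork disc in the free place of the supply tray, and let go; do not shift or tip the jar, the tin, the eraser or the paint bottle.

Things in the scene. Friction and masses are not known exactly. Their poses are not given: they have to be found in the camera images.
- roll: roll of brown paper tape on a hollow core, 64 mm outside diameter, 80 mm tall, 0.15 to 0.3 kg, sitting on the leaning spindle. Origin: centre of its lower end face (open, bore 44 mm); z along its axis to the capped end. The cap, 6 mm thick just under the top rim, has one straight slot 16 mm wide across the whole bore, along the roll's x.
- roll_grip (a point): point on the roll's axis 55 mm up from its lower end, a good height for the finger pads, gripping round the outside with the tool along the roll's axis.
- holder: tape holder, fixed: grey wedge base 150 x 110 mm (along its x and y), up to 66 mm high, with the spindle leaning 30 degrees from vertical towards the holder's own -x. Origin: on the table under the base; z up.
- spindle_foot (a point): foot of the spindle, where the roll's lower end rests; z points up along the spindle, 30 degrees from vertical. Along this z: seat flange of 37 mm radius at 0, shaft of 20.3 mm radius up to 69 mm, neck of 5.5 mm radius up to 83 mm, keeper bar from 83 to 89 mm, top of all at 92 mm. The roll is off once it has slid 92 mm along this z.
- spindle_tip (a point): top of the spindle, with a steel keeper bar 36 x 9 x 6 mm across the neck like a T, 3.5 mm over the roll's cap. It turns only stiffly (0.2 N m) and its direction is not reported: the roll must be turned anticlockwise seen from above, by 20 to 85 degrees, until its slot meets the bar (some 8 degrees of play either way). Feel for it by turning a little and pulling gently, or look.
- tray: wooden supply tray, fixed, 140 x 395 mm outside (x, y), walls 35 mm high, 5 mm thick, floor 5 mm; two dividers of the same height make three square places about 128 mm apart along its y. Origin: underside centre; z up.
- disc: flat cork disc, fixed, 90 mm diameter, 4 mm thick, lying on the floor of the free place of the tray (top 9 mm above the table). Origin: centre of its underside.
- jar: closed glass jar with a steel lid, 64 mm diameter, 88 mm tall, standing in a place of the tray. Origin: centre of its underside.
- tin: closed tin, 66 mm diameter, 80 mm tall, standing in a place of the tray. Origin: centre of its underside.
- eraser: eraser lying near the holder, 60 x 25 x 14 mm. Origin: centre of its underside.
- paint: small paint bottle standing to the right of the holder, 52 mm diameter, 120 mm tall. Origin: centre of its underside.
Mind the look-alikes: they are no part of the job. Of the things like the holder, leave any that is pink or purple; of the rest the larger one is meant.

How it is judged (in metres and radians):
On the way, in this order (a step that is already met when the one before it is completed fails the run):
1. the roll, held in the fingers, has been slid right off the tip of the spindle (z of roll in the frame of spindle_foot above 0.092 m and contact force between the fingers and roll above 0.5 N), for 0.1 s.
2. the roll, still held, has been lowered upright to the cork disc: within 15 mm above it and 30 mm of its centre (height (world z) of roll below 0.024 m and contact force between the fingers and roll above 0.5 N and horizontal distance between roll and disc below 0.03 m and angle between roll's own z axis and vertical below 0.12 rad), for 0.1 s.
At the end, for the whole second after the job is handed in: The roll stands on end, cap up (axis within 0.12 rad of vertical), on the cork disc, its axis within 30 mm of the disc's centre, at rest and released; jar, tin, eraser and paint bottle are upright and within 30 mm of where they were (horizontal distance between roll and disc below 0.03 m and angle between roll's own z axis and vertical below 0.12 rad and height (world z) of roll below 0.014 m and linear speed of roll below 0.02 m/s and contact force between the fingers and roll below 0.1 N and distance of each of jar, tin, eraser, paint from where it was at the start of the episode below 0.03 m and angle between each of jar, tin, eraser, paint's own z axis and vertical below 0.2 rad); the robot touches nothing.
It fails at once if the lidded jar is pushed more than 30 mm away or tipped (distance of jar from where it was at the start of the episode above 0.03 m or angle between jar's own z axis and vertical above 0.3 rad).
It fails at once if the tin is pushed more than 30 mm away or tipped (distance of tin from where it was at the start of the episode above 0.03 m or angle between tin's own z axis and vertical above 0.3 rad).
It fails at once if the eraser is pushed more than 30 mm away or tipped (distance of eraser from where it was at the start of the episode above 0.03 m or angle between eraser's own z axis and vertical above 0.3 rad).
It fails at once if the paint bottle is pushed more than 30 mm away or tipped (distance of paint from where it was at the start of the episode above 0.03 m or angle between paint's own z axis and vertical above 0.3 rad).
It also fails if it takes over 45 s, if anything falls off the work surface, if the arm or the gripper's body presses on something with over 40 N, if the wrist force passes 120 N, or if a joint passes its speed limit or range.

## Working session

There is one attempt and no reset: what is moved stays moved. The work goes in short steps, Python scripts to look and compute and a tool call to move; the robot and the scene stay as the last step left them, time stands still between calls to the robot, and variables do not carry over. Pictures are saved under pics/ and viewed, at most 10 in all, crops included, and the job is handed in when it is done.

Besides the shell and the picture viewer there is one more tool, called after "Call:" in YAML: its name, and indented under it one key for each argument. move_arm: Moves the arm, as the interface text tells. Scaled input: -1 to 1 covers 300 mm each way for a shift and 360 degrees each way for a turn. Its arguments: {"type":"object","properties":{"commands":{"type":"array"},"jaw":{"type":"number"}},"required":["commands"]}

```bash
mkdir -p pics; python3 - <<'E'
from workcell import *
import cv2,numpy as np,pickle
for n in ["scene","top"]:
    p=cams.read_camera(n); cv2.imwrite(f"pics/{n}0.png",p["img"][:,:,::-1]); pickle.dump(p,open(f"{n}0.pkl","wb"))
    print(n,p["fov_y"],p["cx"],p["cy"],p["D"],np.round(p["R"],3).tolist(),p["t"])
    for l in ["roll","holder","tray","disc","jar","tin","eraser","paint"]:
        print(l,[(round(d["score"],2),np.round(d["bbox"]).astype(int).tolist()) for d in spot_in(p,l)])
print(ctrl.read_state(),ctrl.tcp_to_grasp)
E
```

```text
scene 54.52701034137229 321.1027170231304 199.12768177486774 [-0.02168912  0.          0.          0.          0.        ] [[-0.689, 0.725, -0.017], [0.481, 0.44, -0.759], [-0.542, -0.531, -0.651]] [ 0.35167846 -0.16230686  1.42052421]
roll [(0.7, [239, 157, 269, 189])]
holder [(0.74, [227, 158, 283, 209]), (0.71, [293, 113, 336, 160]), (0.67, [174, 215, 222, 256]), (0.66, [306, 163, 346, 200]), (0.21, [293, 208, 445, 309])]
tray [(0.64, [291, 208, 447, 314]), (0.53, [209, 146, 230, 180])]
disc [(0.89, [350, 248, 381, 271]), (0.74, [240, 156, 267, 189])]
jar [(0.93, [396, 250, 426, 289])]
tin [(0.89, [314, 212, 338, 247])]
eraser []
paint [(0.83, [210, 145, 232, 180])]
top 54.92827006436765 319.4215253719024 193.58867287773023 [-0.01832174  0.          0.          0.          0.        ] [[-0.009, -1.0, -0.009], [-0.994, 0.01, -0.112], [0.112, 0.008, -0.994]] [-0.00581975  0.52059832  0.95843609]
roll [(0.84, [412, 168, 446, 206])]
holder [(0.97, [396, 158, 447, 220]), (0.77, [346, 238, 380, 281]), (0.73, [412, 270, 469, 346]), (0.6, [378, 72, 412, 120])]
tray [(0.64, [174, 163, 329,
[... 375 characters left out ...]
8.19995652e+01]), 'joint_velocities': array([-0.08723654,  0.09609926,  0.05493233, -0.04274534,  0.08606103,
        0.04514179]), 'effort': array([ 1.61704825e-04, -4.80447650e+01,  2.98813176e+01,  1.28956576e-04,
       -1.54460017e-04, -6.13269307e-06]), 'position': array([0.16101971, 0.55203364, 0.20261245]), 'tool_rot': array([[-9.60014284e-01,  2.79951018e-01,  3.96986296e-05],
       [ 2.79951020e-01,  9.60014283e-01,  5.59094918e-05],
       [-2.24593323e-05,  6.47875826e-05, -9.99999998e-01]]), 'contact_force': array([-0.15228208,  0.40572904, -0.27195229]), 'ft_torque': array([-0.05194406, -0.03507745,  0.01715295]), 'gripper_force': 0.0, 'finger_gap': 0.08552643539462568} 0.0187
```

View pics/scene0.png

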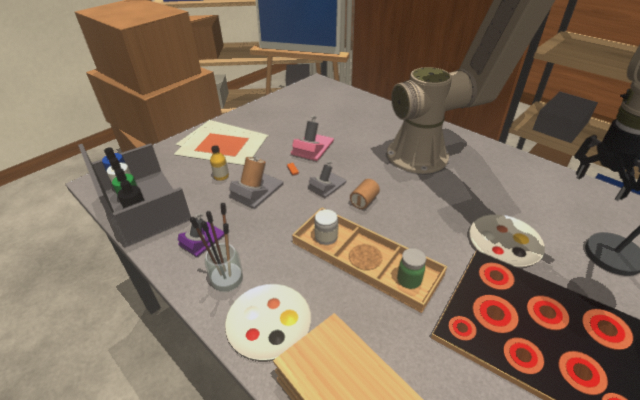

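View pics/top0.png

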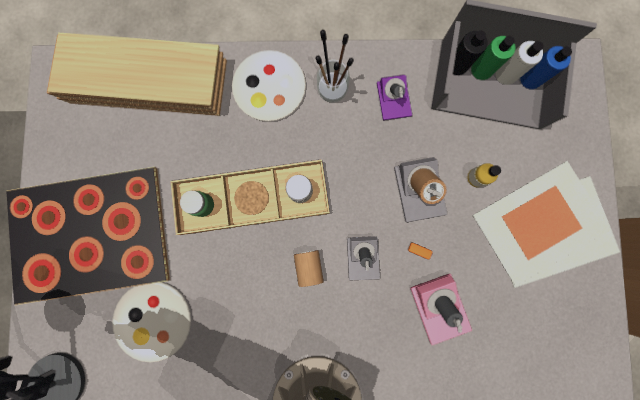

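Candidates for the holder (top view): large grey one with the roll (421,190), small grey (364,257), pink (440,310), purple (395,97). Rolls: on the spindle (428,187), and a loose one lying (309,268). By the description I choose the large grey one with the roll at (421,190). Checking it in a close crop.

```bash
python3 - <<'E'
import cv2,numpy as np,pickle
a=cv2.imread("pics/top0.png")[150:230,385:455]; b=cv2.imread("pics/scene0.png")[145:215,220:290]
a=cv2.resize(a,(525,600),interpolation=cv2.INTER_CUBIC)   #x7.5
b=cv2.resize(b,(270,270),interpolation=cv2.INTER_CUBIC)
c=np.zeros((600,800,3),np.uint8); c[:,:525]=a; c[:270,527:797]=b
cv2.imwrite("pics/crop0.png",c)
E
```

```text
(no output)
```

View pics/crop0.png

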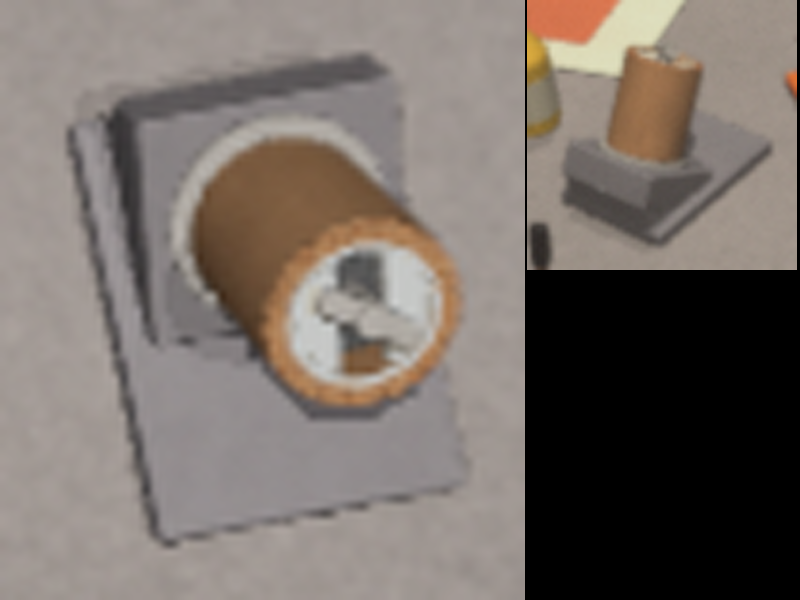

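Top crop: the grey base is whole, with the roll on it leaning towards the robot. The slot runs nearly vertically in the picture, (433,185) to (433,199), and the bar runs from (429,190) to (440,195). That means roughly 65° of anticlockwise turn. Next I fit the poses numerically.

```bash
cat > h.py <<'E'
import numpy as np,cv2
from scipy.optimize import minimize,least_squares
def K(p):
    f=p["img"].shape[0]/2/np.tan(np.radians(p["fov_y"]/2)); return np.array([[f,0,p["cx"]],[0,f,p["cy"]],[0,0,1]])
def proj(p,X):
    return cv2.projectPoints(np.atleast_2d(X).astype(float),cv2.Rodrigues(p["R"])[0],np.asarray(p["t"]),K(p),np.asarray(p["D"]))[0][:,0]
def ray(p,uv):
    q=cv2.undistortPoints(np.atleast_2d(uv).astype(float)[:,None],K(p),np.asarray(p["D"]))[:,0]
    d=np.c_[q,np.ones(len(q))]@p["R"]; return -p["R"].T@p["t"],d
def onplane(p,uv,P,n):
    c,d=ray(p,uv); return c+d*(((P-c)@n)/(d@n))[:,None]
def sframe(yaw,tilt=np.radians(30)):   # spindle frame, leaning to holder -x
    x=np.array([np.cos(yaw),np.sin(yaw),0]); y=np.array([-x[1],x[0],0]); z=np.cos(tilt)*np.array([0,0,1])-np.sin(tilt)*x
    return np.c_[np.cross(y,z),y,z]
a=np.linspace(0,2*np.pi,60); C=np.c_[np.cos(a),np.sin(a),0*a]
def cyl(O,R,r,h0,h1): return np.r_[O+(C*r+[0,0,h0])@R.T,O+(C*r+[0,0,h1])@R.T]
def iou(p,region,X,s=4):
    h=cv2.convexHull(proj(p,X).astype(np.float32)); m=np.zeros((400*s,640*s),np.uint8)
    cv2.fillConvexPoly(m,np.round((h+.5)*s*16).astype(np.int32),1,shift=4)
    c,_=cv2.findContours(region.astype(np.uint8),0,2)
    c=cv2.convexHull(max(c,key=cv2.contourArea)); r=np.kron(region,np.ones((s,s),bool)).astype(np.uint8)
    cc,_=cv2.findContours(r,0,2); g=np.zeros_like(m); cv2.fillConvexPoly(g,cv2.convexHull(max(cc,key=cv2.contourArea)),1)
    return (m&g).sum()/(m|g).sum()
E
python3 - <<'E'
from workcell import *
from h import *
P={n:cams.read_camera(n) for n in ["top","scene"]}
def reg(n,l,near):
    for d in cut_out(P[n],l):
        b=d["bbox"]
        if abs((b[0]+b[2])/2-near[0])<25 and abs((b[1]+b[3])/2-near[1])<25: print(n,l,round(d["score"],2),b); return d["region"]
rt,rs=reg("top","roll",(429,187)),reg("scene","roll",(254,173))
k=7.5; px=lambda q:np.array(q)/k+[384.5+.07,149.5+.07]
cor=px([(160,543),(465,480),(72,128)])
w=onplane(P["top"],cor,np.zeros(3),np.array([0,0,1.])); print("corners z0",w.round(4),np.linalg.norm(w[0]-w[1]),np.linalg.norm(w[0]-w[2]))
e=w[2]-w[0]; yaw0=np.arctan2(e[1],e[0]); e2=w[0]-w[1]; print("yaw",np.degrees(yaw0),np.degrees(np.arctan2(-e2[0],e2[1])))
rim=px([(265,325),(462,300),(362,218),(340,405),(290,255),(440,245),(440,365),(295,382)])
def cost(v,full=0):
    R=sframe(v[3]); O=v[:3]
    i=[iou(P["top"],rt,cyl(O,R,.032,0,.08)) if rt is not None else 1, iou(P["scene"],rs,cyl(O,R,.032,0,.08)) if rs is not None else 1]
    T=O+.08*R[:,2]; q=onplane(P["top"],rim,T,R[:,2])-T; rr=np.linalg.norm(q,axis=1)-.032
    if full: print(i,(rr*1e3).round(1))
    return 2-sum(i)+np.mean(rr**2)/.005**2*.05+((v[3]-yaw0)/.05)**2*.02
best=None
c0=onplane(P["top"],[[424,180]],np.array([0,0,.08]),np.array([0,0,1.]))[0]
for z in(.04,.06):
    s=minimize(cost,[c0[0],c0[1],z,yaw0],method="Nelder-Mead",options=dict(initial_simplex=np.array([c0[0],c0[1],z,yaw0])+np.r_[np.zeros((1,4)),np.diag([.02,.02,.02,.08])],maxiter=200,xatol=1e-4,fatol=1e-5))
    print(s.fun,s.x.round(4),np.degrees(s.x[3])); best=s if best is None or s.fun<best.fun else best
v=best.x; cost(v,1); R=sframe(v[3]); O=v[:3]; n=R[:,2]
for nm,h,q in[("slot",.08,[(362,255),(362,372)]),("slot_edges",.08,[(338,262),(342,372)]),("slot_e2",.08,[(383,262),(387,365)]),("bar",.089,[(325,300),(420,342)])]:
    d=np.diff((onplane(P["top"],px(q),O+h*n,n)-O)@R,axis=0)[0]; print(nm,np.degrees(np.arctan2(d[1],d[0]))%180,np.linalg.norm(d))
print("foot",O,"grip",O+.055*n,"R",R.round(4).tolist())
for l,h in[("jar",.088),("tin",.08),("paint",.12),("eraser",.014),("disc",.009),("tray",.035)]:
  for nn in P:
    for d in spot_in(P[nn],l)[:2]:
        b=d["bbox"]; x=onplane(P[nn],[[(b[0]+b[2])/2,(b[1]+b[3])/2]],np.array([0,0,h/2 if l!="disc" else h]),np.array([0,0,1.]))[0]; print(l,nn,round(d["score"],2),x.round(3))
E
```

```text
top roll 0.76 [412.0, 169.4, 447.1, 206.1]
scene roll 0.95 [238.5, 155.5, 267.8, 187.9]
corners z0 [[ 0.4468 -0.2362  0.    ]
 [ 0.4678 -0.3437  0.    ]
 [ 0.594  -0.2099  0.    ]] 0.10951631979891957 0.1495252988483709
yaw 10.11082854016379 11.029874561536563
0.09410884665202685 [ 0.5534 -0.2695  0.0459  0.1909] 10.93592748207111
0.0919941896145004 [ 0.5533 -0.27    0.0459  0.1864] 10.680236996407187
[np.float64(0.9488773973947765), np.float64(0.9616334087636289)] [-0.4 -0.5 -0.2  0.   0.7 -1.3  1.2 -1.7]
slot 176.81958407385966 0.04006170242187442
slot_edges 178.57631840868905 0.03787306908053327
slot_e2 179.07269319439592 0.03554565009926664
bar 54.58624255887635 0.035622653508388905
foot [ 0.55327559 -0.26996851  0.04591886] grip [ 0.52625198 -0.27506502  0.09355025] R [[0.851, -0.1853, -0.4913], [0.1605, 0.9827, -0.0927], [0.5, 0.0, 0.866]]
jar top 0.76 [0.492 0.297 0.044]
jar scene 0.8 [0.497 0.299 0.044]
jar scene 0.24 [ 0.539 -0.269  0.044]
tin top 0.9 [0.535 0.042 0.04 ]
tin scene 0.71 [0.526 0.04  0.04 ]
tin scene 0.48 [0.543 0.203 0.04 ]
paint top 0.81 [ 0.558 -0.42   0.06 ]
paint scene 0.7 [ 0.567 -0.419  0.06 ]
eraser top 0.74 [ 0.376 -0.275  0.007]
eraser top 0.54 [0.534 0.041 0.007]
eraser scene 0.37 [0.501 0.017 0.007]
disc top 0.65 [0.515 0.167 0.009]
disc top 0.58 [ 0.374 -0.276  0.009]
disc scene 0.59 [0.524 0.178 0.009]
tray top 0.85 [0.505 0.166 0.017]
tray scene 0.75 [0.534 0.193 0.017]
tray scene 0.55 [ 0.53  -0.477  0.017]
```

```bash
cat >> h.py <<'E'
from scipy.spatial.transform import Rotation as Ro
O=np.array([.5533,-.2709,.0459]); S=sframe(np.radians(10.6)); n=S[:,2]
def tool(phi):  # tool down the spindle, y at angle phi in the spindle frame
    y=S@[np.cos(np.radians(phi)),np.sin(np.radians(phi)),0]; return np.c_[np.cross(y,-n),y,-n]
def cmd(p0,R0,p1,R1):
    R0,R1=np.array(R0),np.array(R1)
    r=Ro.from_matrix(R0.T@R1).as_rotvec(); s=R0.T@(np.array(p1)-p0)
    print("shift",(s/.3).round(4).tolist(),"turn",(r/2/np.pi).round(4).tolist(),"| mm",(1e3*s).round(),"deg",np.degrees(r).round(1))
E
python3 - <<'E'
from workcell import *
from h import *
s=ctrl.read_state(); p,R=s["position"],s["tool_rot"]
q1=[.38,.33,.25];q2=[.47,.06,.25]; T=tool(60)
cmd(p,R,q1,R); cmd(q1,R,q2,T); cmd(q2,T,O+.16*n,T); cmd(O+.16*n,T,O+.035*n,T); print(O+.16*n,O+.035*n)
E
```

```text
shift [-0.9079, -0.5061, -0.158] turn [0.0, 0.0, 0.0] | mm [-272. -152.  -47.] deg [0. 0. 0.]
shift [-0.54, -0.78, -0.0001] turn [-0.0397, -0.0733, 0.0085] | mm [-162. -234.   -0.] deg [-14.3 -26.4   3.1]
shift [-0.3256, -1.1229, 0.0909] turn [0.0, 0.0, 0.0] | mm [ -98. -337.   27.] deg [0. 0. 0.]
shift [0.0, 0.0, 0.4167] turn [0.0, 0.0, 0.0] | mm [  0.   0. 125.] deg [0. 0. 0.]
[ 0.47466517 -0.28561611  0.18446406] [ 0.53609863 -0.27411915  0.07621089]
```

Call:
move_arm:
  commands:
    - [[-0.908,-0.506,-0.158],[0,0,0]]
    - [[-0.908,-0.506,-0.158],[0,0,0]]
    - [[-0.908,-0.506,-0.158],[0,0,0]]
    - [[-0.908,-0.506,-0.158],[0,0,0]]
    - [[-0.908,-0.506,-0.158],[0,0,0]]
    - [[-0.908,-0.506,-0.158],[0,0,0]]
    - [[-0.908,-0.506,-0.158],[0,0,0]]
    - [[-0.908,-0.506,-0.158],[0,0,0]]
  jaw: 1

```text
time: 2.5
position: [0.3821, 0.3284, 0.2505]
tool_rot: [[-0.959, 0.284, 0.001], [0.284, 0.959, 0.0], [-0.001, 0.001, -1.0]]
contact_force: [-0.5, 0.4, -1.1]
finger_gap: 0.0855
gripper_force: 0.0
```

Call:
move_arm:
  commands:
    - [[-0.54,-0.78,0],[-0.04,-0.073,0.0085]]
    - [[-0.54,-0.78,0],[-0.04,-0.073,0.0085]]
    - [[-0.54,-0.78,0],[-0.04,-0.073,0.0085]]
    - [[-0.54,-0.78,0],[-0.04,-0.073,0.0085]]
    - [[-0.54,-0.78,0],[-0.04,-0.073,0.0085]]
    - [[-0.54,-0.78,0],[-0.04,-0.073,0.0085]]
    - [[-0.54,-0.78,0],[-0.04,-0.073,0.0085]]
    - [[-0.54,-0.78,0],[-0.04,-0.073,0.0085]]

```text
time: 3.3
position: [0.4697, 0.0599, 0.2497]
tool_rot: [[-0.83, 0.268, 0.49], [0.356, 0.93, 0.094], [-0.43, 0.253, -0.867]]
contact_force: [-0.6, 0.1, 0.1]
finger_gap: 0.0854
gripper_force: 0.0
```

```bash
python3 - <<'E'
from workcell import *
from h import *
s=ctrl.read_state(); p,R=s["position"],s["tool_rot"]; print(s["time"],p,s["joint_pos"].round(1))
T=tool(60); m=(p+O+.16*n)/2; cmd(p,R,m,T); cmd(m,T,O+.16*n,T)
E
```

```text
3.3 [0.46968794 0.05989256 0.24974208] [ -9.6 -19.8 -36.3  45.2  10.1  12.4]
shift [-0.1648, -0.5607, 0.044] turn [0.0003, -0.0004, -0.0004] | mm [ -49. -168.   13.] deg [ 0.1 -0.1 -0.1]
shift [-0.1633, -0.561, 0.0453] turn [0.0, 0.0, 0.0] | mm [ -49. -168.   14.] deg [0. 0. 0.]
```

Call:
move_arm:
  commands:
    - [[-0.165,-0.561,0.044],[0,0,0]]
    - [[-0.165,-0.561,0.044],[0,0,0]]
    - [[-0.165,-0.561,0.044],[0,0,0]]
    - [[-0.165,-0.561,0.044],[0,0,0]]
    - [[-0.165,-0.561,0.044],[0,0,0]]

```text
time: 3.8
position: [0.4731, -0.1136, 0.2164]
tool_rot: [[-0.83, 0.267, 0.489], [0.355, 0.93, 0.095], [-0.429, 0.253, -0.867]]
contact_force: [-1.5, -0.1, -0.6]
finger_gap: 0.0857
gripper_force: 0.0
```

Call:
move_arm:
  commands:
    - [[-0.163,-0.561,0.045],[0,0,0]]
    - [[-0.163,-0.561,0.045],[0,0,0]]
    - [[-0.163,-0.561,0.045],[0,0,0]]
    - [[-0.163,-0.561,0.045],[0,0,0]]
    - [[-0.163,-0.561,0.045],[0,0,0]]
    - [[-0.163,-0.561,0.045],[0,0,0]]

```text
time: 4.4
position: [0.4761, -0.283, 0.184]
tool_rot: [[-0.831, 0.264, 0.489], [0.353, 0.931, 0.098], [-0.43, 0.254, -0.867]]
contact_force: [-0.4, 0.2, -0.3]
finger_gap: 0.0853
gripper_force: 0.0
```

```bash
python3 - <<'E'
from workcell import *
from h import *
s=ctrl.read_state(); p,R=s["position"],s["tool_rot"]; print(s["time"],p,s["joint_pos"].round(1))
T=tool(60); cmd(p,R,O+.16*n,T); cmd(p,R,O+.035*n,T)
im=cams.read_camera("scene")["img"][80:240,160:360]
cv2.imwrite("pics/s1.png",cv2.resize(im,None,fx=3.5,fy=3.5,interpolation=2)[:,:,::-1])
E
```

```text
4.4 [ 0.47607684 -0.28303842  0.18396562] [-55.3   2.2 -26.1  48.8  27.3 -32.9]
shift [0.0002, -0.0088, -0.0046] turn [0.0007, -0.0006, 0.0001] | mm [ 0. -3. -1.] deg [ 0.3 -0.2  0. ]
shift [-0.0015, -0.0107, 0.4121] turn [0.0007, -0.0006, 0.0001] | mm [ -0.  -3. 124.] deg [ 0.3 -0.2  0. ]
```

View pics/s1.png

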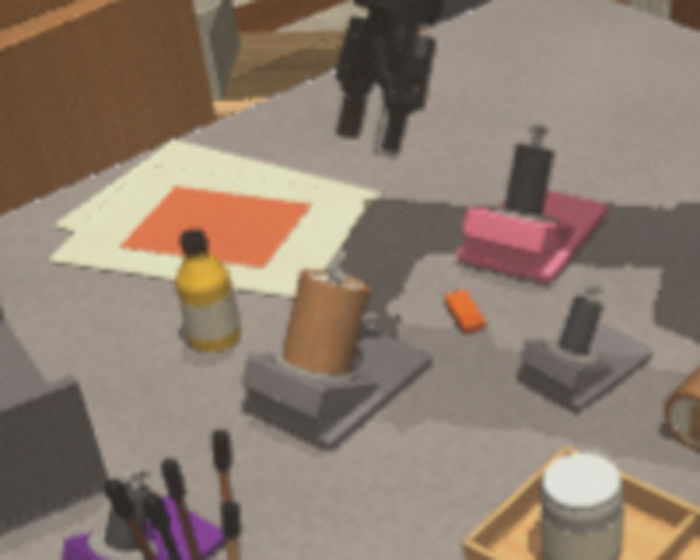

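The scene crop shows the open gripper above the roll and in line with its leaning axis; paint bottle and eraser are clear. Descending.

Call:
move_arm:
  commands:
    - [[-0.001,-0.01,0.1],[0.0007,-0.0006,0]]
    - [[-0.001,-0.01,0.2],[0.0007,-0.0006,0]]
    - [[-0.001,-0.01,0.27],[0.0007,-0.0006,0]]
    - [[-0.001,-0.01,0.33],[0.0007,-0.0006,0]]
    - [[-0.001,-0.01,0.37],[0.0007,-0.0006,0]]
    - [[-0.001,-0.01,0.4],[0.0007,-0.0006,0]]
    - [[-0.001,-0.01,0.412],[0.0007,-0.0006,0]]
    - [[-0.001,-0.01,0.412],[0.0007,-0.0006,0]]
    - [[-0.001,-0.01,0.412],[0.0007,-0.0006,0]]

```text
time: 5.35
position: [0.5356, -0.2766, 0.0775]
tool_rot: [[-0.828, 0.267, 0.493], [0.354, 0.931, 0.089], [-0.435, 0.248, -0.866]]
contact_force: [0.3, 0.2, 0.3]
finger_gap: 0.086
gripper_force: 0.0
```

```bash
python3 - <<'E'
from workcell import *
from h import *
s=ctrl.read_state(); p,R=s["position"],s["tool_rot"]; print(s["time"],p,s["joint_pos"].round(1),s["contact_force"])
T=tool(60); cmd(p,R,O+.035*n,T)
for c in["top","scene"]:
  pc=cams.read_camera(c); u=proj(pc,p)[0].astype(int); im=pc["img"][u[1]-40:u[1]+40,u[0]-50:u[0]+50]
  globals()[c]=cv2.resize(im,None,fx=4,fy=4,interpolation=2)[:,:,::-1]
cv2.imwrite("pics/s2.png",np.hstack([top,scene]))
E
```

```text
5.35 [ 0.53563657 -0.2765625   0.07751675] [-48.8  11.4 -32.6  29.4  25.4 -25.6] [0.2619871  0.20021788 0.27154421]
shift [0.0035, 0.0069, 0.0052] turn [-0.0004, 0.0004, 0.0] | mm [1. 2. 2.] deg [-0.1  0.1  0. ]
```

View pics/s2.png

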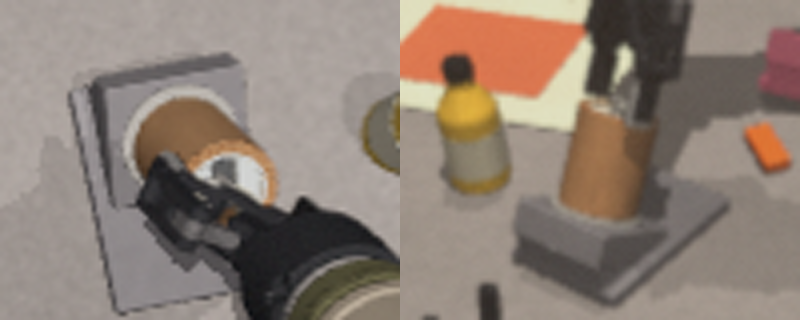

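```bash
python3 - <<'E'
from workcell import *
from h import *
s=ctrl.read_state(); p,R=s["position"],s["tool_rot"]
for c,o in[("top",0),("scene",400)]:
  pc=cams.read_camera(c); u=proj(pc,p)[0].astype(int)
  f=lambda X:((proj(pc,X)-u+[50,40])*4+[o,0]).round().astype(int).tolist()
  for b in(0,.013,.06): print(c,b,"+y",f(p+.043*R[:,1]-b*R[:,2]),f(p+.057*R[:,1]-b*R[:,2]),"-y",f(p-.043*R[:,1]-b*R[:,2]),f(p-.057*R[:,1]-b*R[:,2]))
  print("axis 0,.08,.092",f(O),f(O+.08*n),f(O+.092*n))
E
```

```text
top 0 +y [[139, 140]] [[118, 133]] -y [[262, 181]] [[281, 188]]
top 0.013 +y [[145, 148]] [[125, 141]] -y [[270, 189]] [[290, 196]]
top 0.06 +y [[171, 178]] [[149, 171]] -y [[301, 221]] [[321, 227]]
axis 0,.08,.092 [[176, 140]] [[222, 189]] [[229, 197]]
scene 0 +y [[622, 177]] [[629, 182]] -y [[585, 145]] [[579, 140]]
scene 0.013 +y [[626, 161]] [[632, 166]] -y [[588, 130]] [[583, 125]]
scene 0.06 +y [[640, 102]] [[646, 107]] -y [[601, 74]] [[595, 69]]
axis 0,.08,.092 [[596, 205]] [[617, 109]] [[621, 94]]
```

```bash
python3 - <<'E'
from workcell import *
from h import *
s=ctrl.read_state(); p,R=s["position"],s["tool_rot"]; print(s["time"],p)
L=[]
for c in["top","scene"]:
  pc=cams.read_camera(c); u=proj(pc,p)[0].astype(int); im=pc["img"][u[1]-32:u[1]+32,u[0]-32:u[0]+32]
  k=6.2; im=cv2.resize(im,None,fx=k,fy=k,interpolation=2)[:,:,::-1].copy()
  for X,col in[(p+.043*R[:,1],(0,255,0)),(p-.043*R[:,1],(0,0,255)),(p+.043*R[:,1]-.06*R[:,2],(0,255,0)),(p-.043*R[:,1]-.06*R[:,2],(0,0,255)),(O+.08*n,(255,0,0))]:
    q=((proj(pc,X)[0]-u+32.5)*k).astype(int); cv2.circle(im,tuple(q.tolist()),3,col,-1)
  L.append(im)
cv2.imwrite("pics/s3.png",np.hstack(L))
E
```

```text
5.55 [ 0.53544495 -0.27716535  0.07737737]
```

View pics/s3.png

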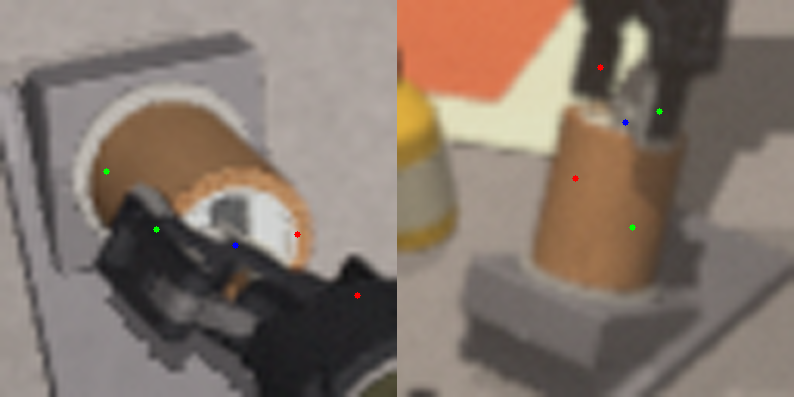

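```bash
python3 - <<'E'
from workcell import *
from h import *
import pickle
s=ctrl.read_state(); p,R=s["position"],s["tool_rot"]; P={c:cams.read_camera(c) for c in("top","scene")}
p1=np.array([.4761,-.2830,.1840]); R1=tool(60)
for b in(0,.013,.04): print(b,proj(P["scene"],[p1+.043*R1[:,1]-b*R1[:,2],p1-.043*R1[:,1]-b*R1[:,2]]).round(1).tolist(),"seen (271,123),(260,119)")
p0=np.array([.161,.552,.203])
s0=pickle.load(open("scene0.pkl","rb")); R0=np.c_[[-.96,.28,0],[.28,.96,0],[0,0,-1]]
for b in(0,.013,.04): print(b,proj(s0,[p0+.043*R0[:,1]-b*R0[:,2],p0-.043*R0[:,1]-b*R0[:,2]]).round(1).tolist())
# triangulate the +y tip from s3 picks
u={c:proj(P[c],p)[0].astype(int) for c in P}
a=u["top"]+np.array([140,192])/6.2-32.5; b=u["scene"]+np.array([665-397,142])/6.2-32.5
c1,d1=ray(P["top"],a);c2,d2=ray(P["scene"],b);d1=d1[0];d2=d2[0]
t=np.linalg.lstsq(np.c_[d1,-d2],c2-c1,rcond=None)[0];X1=c1+t[0]*d1;X2=c2+t[1]*d2
print("tri",X1,X2,"in tool",R.T@((X1+X2)/2-p), "time",s["time"])
L=[]
im=s0["img"][90:210,560:640]; L.append(cv2.resize(im,(400,600),interpolation=2)[:,:,::-1])
im=pickle.load(open("top0.pkl","rb"))["img"][330:400,0:80]; L.append(cv2.resize(im,(400,350),interpolation=2)[:,:,::-1])
c=np.zeros((600,800,3),np.uint8);c[:,:400]=L[0];c[:350,400:]=L[1];cv2.imwrite("pics/s4.png",c)
print(proj(pickle.load(open("top0.pkl","rb")),[p0+.043*R0[:,1],p0-.043*R0[:,1]]))
E
```

```text
0 [[266.4, 138.0], [256.2, 132.0]] seen (271,123),(260,119)
0.013 [[267.3, 133.8], [257.1, 128.0]] seen (271,123),(260,119)
0.04 [[269.4, 124.9], [259.0, 119.6]] seen (271,123),(260,119)
0 [[608.3, 211.2], [573.9, 190.8]]
0.013 [[610.9, 206.9], [576.1, 186.7]]
0.04 [[616.6, 197.9], [580.7, 177.8]]
tri [ 0.53220772 -0.23828491  0.13416933] [ 0.52507979 -0.23083985  0.13131139] in tool [-0.00355523  0.05158199 -0.04767158] time 5.65
[[ 26.78458453 354.7402103 ]
 [ 65.32891853 367.10852172]]
```

View pics/s4.png

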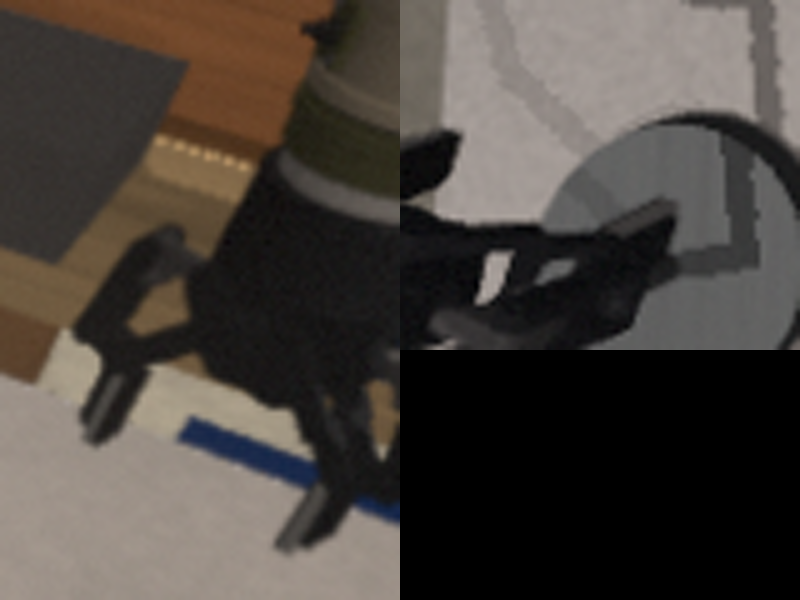

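The fingertips sit about 40–48 mm behind the reported TCP in all three poses. That shows at the start pose, (579,178) and (618,200), and now. About 13 mm of this is the open-finger swing, so the reported TCP runs roughly 28 mm past the real one. I'll go about 26 mm deeper in two stages, watching the force.

Call:
move_arm:
  commands:
    - [[0.003,0.007,0.02],[0,0,0]]
    - [[0.003,0.007,0.03],[0,0,0]]
    - [[0.003,0.007,0.045],[0,0,0]]
    - [[0.003,0.007,0.06],[0,0,0]]
    - [[0.003,0.007,0.06],[0,0,0]]

```text
time: 6.25
position: [0.544, -0.2723, 0.0604]
tool_rot: [[-0.829, 0.268, 0.492], [0.354, 0.931, 0.09], [-0.434, 0.249, -0.866]]
contact_force: [-1.0, 0.2, 0.2]
finger_gap: 0.0857
gripper_force: 0.0
```

Call:
move_arm:
  commands:
    - [[0,0,0.01],[0,0,0]]
    - [[0,0,0.017],[0,0,0]]
    - [[0,0,0.025],[0,0,0]]
    - [[0,0,0.03],[0,0,0]]
    - [[0,0,0.03],[0,0,0]]

```text
time: 6.75
position: [0.5485, -0.2719, 0.0533]
tool_rot: [[-0.828, 0.268, 0.492], [0.354, 0.931, 0.089], [-0.434, 0.248, -0.866]]
contact_force: [-0.4, 0.2, -0.4]
finger_gap: 0.0854
gripper_force: 0.0
```

```bash
python3 - <<'E'
from workcell import *
from h import *
s=ctrl.read_state(); p,R=s["position"],s["tool_rot"]; print(s["time"],p,s["contact_force"],S.T@(p-O))
L=[]
for c in["top","scene"]:
  pc=cams.read_camera(c); u=proj(pc,O+.05*n)[0].astype(int); im=pc["img"][u[1]-32:u[1]+32,u[0]-32:u[0]+32]
  L.append(cv2.resize(im,None,fx=6.2,fy=6.2,interpolation=2)[:,:,::-1].copy())
cv2.imwrite("pics/s5.png",np.hstack(L))
E
```

```text
6.75 [ 0.54846096 -0.27190521  0.05328322] [-0.4280166   0.15586185 -0.39275632] [-5.87742197e-04 -9.79082158e-05  8.86473822e-03]
```

View pics/s5.png

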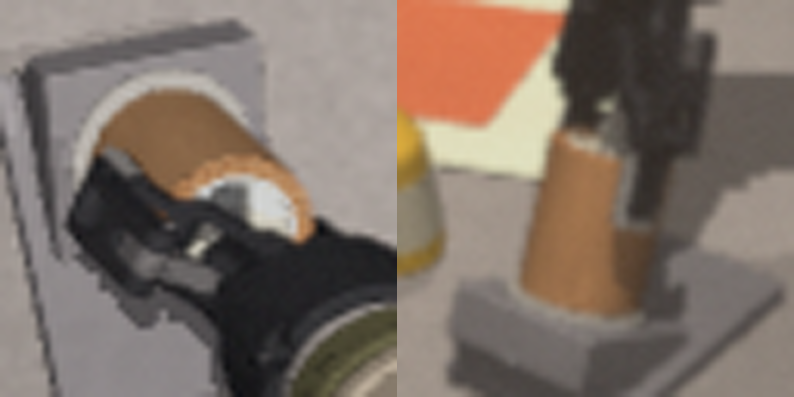

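The finger tip now reaches about halfway down the roll, crop pixel (635,225), with no contact force. Closing.

Call:
move_arm:
  commands:
    - [[0,0,0],[0,0,0]]
    - [[0,0,0],[0,0,0]]
    - [[0,0,0],[0,0,0]]
    - [[0,0,0],[0,0,0]]
    - [[0,0,0],[0,0,0]]
    - [[0,0,0],[0,0,0]]
    - [[0,0,0],[0,0,0]]
    - [[0,0,0],[0,0,0]]
  jaw: -1

```text
time: 7.65
position: [0.5482, -0.2724, 0.0541]
tool_rot: [[-0.828, 0.268, 0.493], [0.354, 0.931, 0.088], [-0.435, 0.248, -0.866]]
contact_force: [-4.7, 0.1, 5.6]
finger_gap: 0.0637
gripper_force: 64.2
```

Call:
move_arm:
  commands:
    - [[0,0,-0.003],[0,0,-0.016]]
    - [[0,0,-0.003],[0,0,-0.032]]
    - [[0,0,-0.003],[0,0,-0.048]]
    - [[0,0,-0.003],[0,0,-0.064]]
    - [[0,0,-0.003],[0,0,-0.08]]
    - [[0,0,-0.003],[0,0,-0.096]]
    - [[0,0,-0.003],[0,0,-0.112]]
    - [[0,0,-0.003],[0,0,-0.128]]
    - [[0,0,-0.003],[0,0,-0.144]]
    - [[0,0,-0.003],[0,0,-0.157]]
    - [[0,0,-0.003],[0,0,-0.157]]
    - [[0,0,-0.003],[0,0,-0.157]]

```text
time: 8.85
position: [0.5481, -0.2718, 0.0543]
tool_rot: [[-0.681, -0.542, 0.492], [-0.579, 0.81, 0.09], [-0.447, -0.224, -0.866]]
contact_force: [1.3, 1.1, -1.0]
finger_gap: 0.0635
gripper_force: 66.1
```

```bash
python3 - <<'E'
from workcell import *
from h import *
s=ctrl.read_state(); p,R=s["position"],s["tool_rot"]; print(s["time"],s["contact_force"],s["ft_torque"],S.T@(p-O),s["joint_pos"].round(1),s["finger_gap"])
y=S.T@R[:,1]; print("phi",np.degrees(np.arctan2(y[1],y[0]))); print("n in tool",R.T@n)
E
```

```text
8.85 [ 1.26157906  1.13650418 -0.97511873] [0.10446949 0.27186164 0.07211084] [-4.04525304e-04  6.31556050e-05  9.89956046e-03] [-47.4  13.8 -33.6  25.5  25.  -80.5] 0.06345396627294422
phi 116.3761540515569
n in tool [ 5.33074426e-04 -2.57165493e-03 -9.99996551e-01]
```

Turned 56.4° with low forces. Now a gentle pull of 12 mm, past where the bar would block it at 3.5 mm.

Call:
move_arm:
  commands:
    - [[0,0,-0.007],[0,0,0]]
    - [[0,0,-0.013],[0,0,0]]
    - [[0,0,-0.02],[0,0,0]]
    - [[0,0,-0.027],[0,0,0]]
    - [[0,0,-0.033],[0,0,0]]
    - [[0,0,-0.04],[0,0,0]]
    - [[0,0,-0.04],[0,0,0]]

```text
time: 9.55
position: [0.542, -0.2732, 0.0651]
tool_rot: [[-0.68, -0.543, 0.493], [-0.581, 0.809, 0.089], [-0.447, -0.226, -0.866]]
contact_force: [0.4, 2.3, 1.2]
finger_gap: 0.0634
gripper_force: 66.7
```

Call:
move_arm:
  commands:
    - [[0,0,-0.02],[0,0,0]]
    - [[0,0,-0.045],[0,0,0]]
    - [[0,0,-0.07],[0,0,0]]
    - [[0,0,-0.095],[0,0,0]]
    - [[0,0,-0.12],[0,0,0]]
    - [[0,0,-0.145],[0,0,0]]
    - [[0,0,-0.17],[0,0,0]]
    - [[0,0,-0.195],[0,0,0]]
    - [[0,0,-0.22],[0,0,0]]
    - [[0,0,-0.245],[0,0,0]]
    - [[0,0,-0.27],[0,0,0]]
    - [[0,0,-0.295],[0,0,0]]
    - [[0,0,-0.32],[0,0,0]]
    - [[0,0,-0.35],[0,0,0]]
    - [[0,0,-0.38],[0,0,0]]
    - [[0,0,-0.38],[0,0,0]]
    - [[0,0,-0.38],[0,0,0]]

```text
time: 11.25
position: [0.486, -0.2836, 0.1637]
tool_rot: [[-0.68, -0.542, 0.493], [-0.581, 0.809, 0.088], [-0.447, -0.226, -0.866]]
contact_force: [0.6, 0.3, -3.8]
finger_gap: 0.0632
gripper_force: 67.4
```

```bash
python3 - <<'E'
from workcell import *
from h import *
s=ctrl.read_state(); p,R=s["position"],s["tool_rot"]; print(s["time"],s["contact_force"],p,S.T@(p-O),s["joint_pos"].round(1),s["finger_gap"])
P={c:cams.read_camera(c) for c in("top","scene")}
h=(S.T@(p-O))[2]
for c in P:
    for d in cut_out(P[c],"roll"):
        print(c,round(d["score"],2),d["bbox"], [ (round(z*1e3),round(iou(P[c],d["region"],cyl(p,np.c_[R[:,0],-R[:,1],-R[:,2]],.032,z,z+.08)),3)) for z in np.arange(-.02,.03,.005)])
# plan: upright, disc
D=np.array([.515,.168]); z=np.array([0,0,1.])
T=Ro.align_vectors([[0,0,-1.]],[R[:,2]])[0].as_matrix()@R; print(T.round(3),np.degrees(np.arctan2(T[1,0],T[0,0])))
q1=np.array([.43,-.17,.20]); cmd(p,R,q1,T); q2=np.array([.48,.04,.2]);cmd(q1,T,q2,T); cmd(q2,T,[*D,.2],T)
E
```

```text
11.25 [ 0.63655755  0.27932948 -3.82338298] [ 0.48601798 -0.28361567  0.16372958] [-3.84513940e-04 -1.22059994e-04  1.36279877e-01] [-54.2   3.4 -28.   44.5  26.8 -87.9] 0.06321099886554211
top 0.68 [429.1, 188.9, 468.2, 223.9] [(-20, np.float64(0.837)), (-15, np.float64(0.828)), (-10, np.float64(0.816)), (-5, np.float64(0.773)), (0, np.float64(0.72)), (5, np.float64(0.669)), (10, np.float64(0.623)), (15, np.float64(0.577)), (20, np.float64(0.535)), (25, np.float64(0.494))]
top 0.19 [468.3, 166.9, 499.3, 185.8] [(-20, np.float64(0.0)), (-15, np.float64(0.0)), (-10, np.float64(0.0)), (-5, np.float64(0.0)), (0, np.float64(0.0)), (5, np.float64(0.0)), (10, np.float64(0.0)), (15, np.float64(0.0)), (20, np.float64(0.0)), (25, np.float64(0.0))]
scene 0.88 [248.0, 115.9, 274.4, 147.8] [(-20, np.float64(0.823)), (-15, np.float64(0.916)), (-10, np.float64(0.926)), (-5, np.float64(0.833)), (0, np.float64(0.744)), (5, np.float64(0.662)), (10, np.float64(0.586)), (15, np.float64(0.517)), (20, np.float64(0.453)), (25, np.float64(0.394))]
scene 0.4 [396.0, 249.9, 427.2, 288.6] [(-20, np.float64(0.0)), (-15, np.float64(0.0)), (-10, np.float64(0.0)), (-5, np.float64(0.0)), (0, np.float64(0.0)), (5, np.float64(0.0)), (10, np.float64(0.0)), (15, np.float64(0.0)), (20, np.float64(0.0)), (25, np.float64(0.0))]
[[-0.798 -0.602 -0.   ]
 [-0.602  0.798 -0.   ]
 [-0.     0.    -1.   ]] -142.97096929016215
shift [-0.147, 0.3803, -0.1632] turn [-0.0377, 0.0744, -0.0] | mm [-44. 114. -49.] deg [-13.6  26.8  -0. ]
shift [-0.5546, 0.4585, -0.0] turn [0.0, 0.0, 0.0] | mm [-166.  138.   -0.] deg [0. 0. 0.]
shift [-0.3501, 0.2704, -0.0] turn [0.0, 0.0, 0.0] | mm [-105.   81.   -0.] deg [0. 0. 0.]
```

The roll came off with no slip: its lower end is about 9 mm past the reported TCP. Now upright it and carry it over the disc.

Call:
move_arm:
  commands:
    - [[-0.015,0.05,-0.16],[0,0,0]]
    - [[-0.147,0.38,-0.163],[-0.0377,0.0744,0]]
    - [[-0.147,0.38,-0.163],[-0.0377,0.0744,0]]
    - [[-0.147,0.38,-0.163],[-0.0377,0.0744,0]]
    - [[-0.147,0.38,-0.163],[-0.0377,0.0744,0]]
    - [[-0.147,0.38,-0.163],[-0.0377,0.0744,0]]
    - [[-0.147,0.38,-0.163],[-0.0377,0.0744,0]]
    - [[-0.147,0.38,-0.163],[-0.0377,0.0744,0]]

```text
time: 12.25
position: [0.4294, -0.1698, 0.1993]
tool_rot: [[-0.799, -0.602, 0.0], [-0.602, 0.799, 0.002], [-0.001, 0.001, -1.0]]
contact_force: [-0.3, -0.0, -2.5]
finger_gap: 0.0629
gripper_force: 68.3
```

Call:
move_arm:
  commands:
    - [[-0.1,0.085,0],[0,0,0]]
    - [[-0.21,0.17,0],[0,0,0]]
    - [[-0.32,0.26,0],[0,0,0]]
    - [[-0.43,0.35,0],[0,0,0]]
    - [[-0.52,0.43,0],[0,0,0]]
    - [[-0.555,0.458,0],[0,0,0]]
    - [[-0.555,0.458,0],[0,0,0]]

```text
time: 12.95
position: [0.4799, 0.0409, 0.1999]
tool_rot: [[-0.797, -0.604, 0.001], [-0.604, 0.797, 0.001], [-0.001, 0.001, -1.0]]
contact_force: [-1.7, -0.4, -2.4]
finger_gap: 0.0634
gripper_force: 68.3
```

```bash
python3 - <<'E'
from workcell import *
from h import *
s=ctrl.read_state(); p,R=s["position"],s["tool_rot"]; print(s["time"],s["contact_force"],p,s["joint_pos"].round(1),s["finger_gap"])
T=Ro.align_vectors([[0,0,-1.]],[R[:,2]])[0].as_matrix()@R
cmd(p,R,[.515,.168,.12],T)
P={c:cams.read_camera(c) for c in("top","scene")}
for c in P:
    r=[(d["score"],d["region"]) for d in cut_out(P[c],"disc")][:1]
    for sc,g in r:
        v,u=np.nonzero(g); b=[u.min(),v.min(),u.max(),v.max()]
        print(c,round(sc,2),b,onplane(P[c],[[(b[0]+b[2])/2,(b[1]+b[3])/2]],np.array([0,0,.009]),np.array([0,0,1.]))[0].round(4))
E
```

```text
12.95 [-1.70483302 -0.35338164 -2.39107616] [0.47986031 0.04092061 0.19993009] [ -4.7   7.6 -11.   71.4   0.1 -41.9] 0.06335133906514549
shift [-0.3489, 0.2668, 0.2669] turn [0.0001, 0.0002, 0.0] | mm [-105.   80.   80.] deg [0.  0.1 0. ]
scene 0.75 [np.int64(350), np.int64(245), np.int64(382), np.int64(269)] [0.5172 0.1731 0.009 ]
```

Call:
move_arm:
  commands:
    - [[-0.11,0.085,0],[0,0,0]]
    - [[-0.23,0.175,0.05],[0,0,0]]
    - [[-0.33,0.25,0.15],[0,0,0]]
    - [[-0.349,0.27,0.22],[0,0,0]]
    - [[-0.349,0.27,0.267],[0,0,0]]
    - [[-0.349,0.27,0.267],[0,0,0]]
    - [[-0.349,0.27,0.267],[0,0,0]]

```text
time: 13.85
position: [0.515, 0.1668, 0.12]
tool_rot: [[-0.799, -0.601, -0.001], [-0.601, 0.799, 0.001], [0.0, 0.001, -1.0]]
contact_force: [0.7, 0.1, -2.7]
finger_gap: 0.0632
gripper_force: 68.3
```

```bash
python3 - <<'E'
from workcell import *
from h import *
s=ctrl.read_state(); p,R=s["position"],s["tool_rot"]; print(s["time"],s["contact_force"],p,s["joint_pos"].round(1),s["finger_gap"])
T=Ro.align_vectors([[0,0,-1.]],[R[:,2]])[0].as_matrix()@R
cmd(p,R,[.515,.169,.022],T)
im=cams.read_camera("scene")["img"][170:310,280:460]
cv2.imwrite("pics/s6.png",cv2.resize(im,None,fx=3.5,fy=3.5,interpolation=2)[:,:,::-1])
E
```

```text
13.85 [ 0.65134787  0.05168174 -2.70532121] [0.51498588 0.16681887 0.12002496] [  9.4  16.5 -11.2  62.4   0.  -27.5] 0.06323407010681373
shift [-0.0045, 0.0055, 0.3268] turn [0.0001, -0.0, -0.0] | mm [-1.  2. 98.] deg [ 0. -0. -0.]
```

View pics/s6.png

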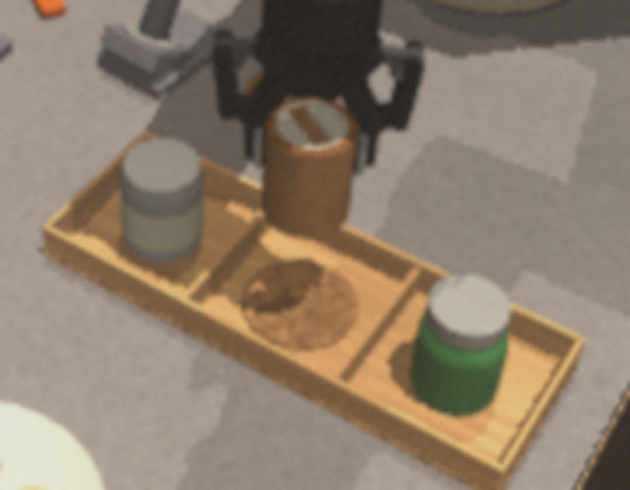

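The roll hangs upright above the disc, crop (307,165) over (305,300), with the jar and tin clear. Lowering to just above the cork, then slowly to contact.

Call:
move_arm:
  commands:
    - [[-0.004,0.005,0.06],[0,0,0]]
    - [[-0.004,0.005,0.13],[0,0,0]]
    - [[-0.004,0.005,0.2],[0,0,0]]
    - [[-0.004,0.005,0.26],[0,0,0]]
    - [[-0.004,0.005,0.3],[0,0,0]]
    - [[-0.004,0.005,0.32],[0,0,0]]
    - [[-0.004,0.005,0.327],[0,0,0]]
    - [[-0.004,0.005,0.327],[0,0,0]]
    - [[-0.004,0.005,0.327],[0,0,0]]

```text
time: 14.8
position: [0.5157, 0.17, 0.0226]
tool_rot: [[-0.798, -0.602, 0.001], [-0.602, 0.798, 0.001], [-0.002, -0.0, -1.0]]
contact_force: [0.8, -0.3, -2.2]
finger_gap: 0.0631
gripper_force: 68.3
```

Call:
move_arm:
  commands:
    - [[0,0,0.003],[0,0,0]]
    - [[0,0,0.006],[0,0,0]]
    - [[0,0,0.008],[0,0,0]]
    - [[0,0,0.01],[0,0,0]]
    - [[0,0,0.01],[0,0,0]]
    - [[0,0,0.01],[0,0,0]]

```text
time: 15.4
position: [0.5153, 0.17, 0.0198]
tool_rot: [[-0.798, -0.603, 0.001], [-0.603, 0.798, 0.001], [-0.001, 0.0, -1.0]]
contact_force: [-1.9, -1.3, 6.1]
finger_gap: 0.063
gripper_force: 69.2
```

Contact felt, about +8 N, so it rests on the cork. Releasing, then going straight up.

Call:
move_arm:
  commands:
    - [[0,0,0],[0,0,0]]
    - [[0,0,0],[0,0,0]]
    - [[0,0,0],[0,0,0]]
    - [[0,0,0],[0,0,0]]
    - [[0,0,0],[0,0,0]]
    - [[0,0,0],[0,0,0]]
    - [[0,0,0],[0,0,0]]
    - [[0,0,0],[0,0,0]]
  jaw: 1

```text
time: 16.2
position: [0.5149, 0.1699, 0.0187]
tool_rot: [[-0.798, -0.603, -0.0], [-0.603, 0.798, 0.001], [-0.0, 0.001, -1.0]]
contact_force: [-0.3, 0.2, -0.6]
finger_gap: 0.0853
gripper_force: 0.0
```

Call:
move_arm:
  commands:
    - [[0,0,-0.02],[0,0,0]]
    - [[0,0,-0.06],[0,0,0]]
    - [[0,0,-0.12],[0,0,0]]
    - [[0,0,-0.2],[0,0,0]]
    - [[0,0,-0.3],[0,0,0]]
    - [[0,0,-0.4],[0,0,0]]
    - [[0,0,-0.5],[0,0,0]]
    - [[0,0,-0.5],[0,0,0]]
    - [[0,0,-0.5],[0,0,0]]
    - [[0,0,-0.5],[0,0,0]]

```text
time: 17.2
position: [0.5144, 0.1697, 0.1683]
tool_rot: [[-0.798, -0.602, -0.001], [-0.602, 0.798, 0.001], [0.001, 0.001, -1.0]]
contact_force: [0.2, 0.3, -1.0]
finger_gap: 0.0856
gripper_force: 0.0
```

```bash
python3 - <<'E'
from workcell import *
import cv2
im=cams.read_camera("scene")["img"][130:310,200:460]
cv2.imwrite("pics/s7.png",cv2.resize(im,None,fx=3,fy=3,interpolation=2)[:,:,::-1]); print(ctrl.read_state()["contact_force"])
E
```

```text
[-0.73510609 -0.45081942  0.74336294]
```

View pics/s7.png

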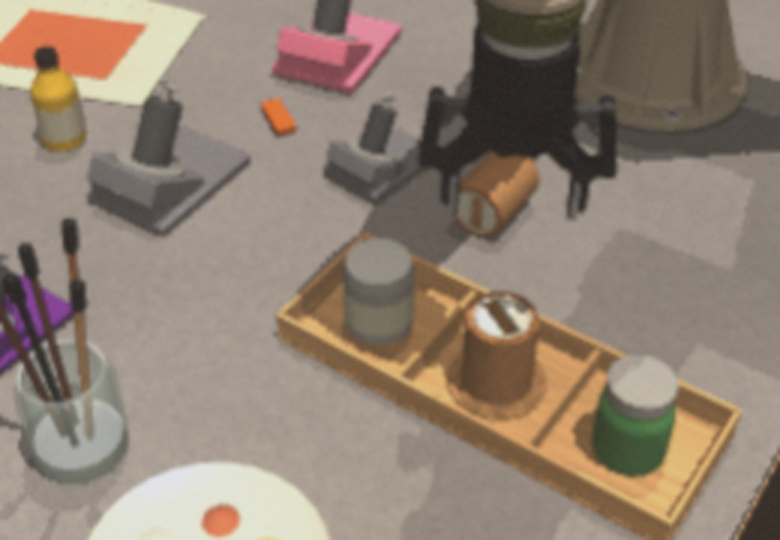

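The roll stands upright on the cork disc at crop (500,345), the gripper is clear, and the other things look undisturbed.

```bash
python3 -c "
from workcell import *
print(close_job())"
```

```text
the job is handed in; nothing more can be done
None
```

The roll is off the spindle and standing cap up on the cork disc, released; the job is handed in (no verdict was returned), and the last picture shows the jar, tin, eraser and paint bottle upright and apparently unmoved.

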